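Set the shoe dryer's gated lever to the marked slot

ROBOT

A 6-joint arm with a two-finger parallel gripper is mounted at the origin on the work surface. World frame = base frame: x ahead of the robot, y to its left, z up, the work surface at z = 0. Lengths are in mm, angles in rad, forces in N, time in s.
With the tool pointing down it reaches from about 350 to 975 mm from the base axis. Payload 7.1 kg.
Tool frame: the origin (TCP) lies on the mounting face of the last link; the fingertips stand 182 mm ahead of it and the grasp point (between the pads) lies 163 mm ahead of it (ctrl.finger_overhang is the distance from the TCP to the fingertips, in mm); z points along the fingers, y is the direction in which the jaws open and shut (so a half turn about z gives the same grasp; the last joint's range is limited). The gripper opens to 88 mm and grips with 3 to 60 N. Pads are 20 mm wide; open, the fingers measure 115 mm over their backs; the gripper's body (75 mm by 178 mm) begins 61 mm behind the grasp point.
Start: joints at [1.215, 0.423, 1.63, -0, 1.089, -0.019], TCP at [206.511, 589.881, 404.675] pointing down, gripper open.
Joint ranges: [-3, 3], [-0.9, 2.11], [0.09, 2.58], [-1.31, 4.45], [0.11, 2.69], [-2.54, 2.54]. Speed limits (rad/s): [2.39, 2.39, 3.01, 3.14, 3.14, 3.14].

INTERFACE

Orientations are given as a rotation vector (axis times angle).
In Python, from workcell import ctrl, viewer, recognise gives the robot as it stands.
- The arm moves only by the shell command python3 -m handwheel 'ROWS'. ROWS is JSON, a list of rows, each an object of numbers: "gripper": the closure, from 0 (fully open) to 1 (shut); "tx", "ty", "tz": the shift along the tool's x, y, z in m; "rx", "ry", "rz": the turn, a rotation vector about the tool's x, y, z in degrees. In form: [{"gripper": .., "tx": .., "ty": .., "tz": .., "rx": .., "ry": .., "rz": ..}, ...]. A call has 1 to 8 rows; each row shifts and turns the commanded pose from where the row before left it, along the tool's axes as they then stand; what a row does not reach is not made up. A row lasts 1/8 s, in which the tool goes at most 62.5 mm and 10.7 degrees, less where a joint would pass 70% of its speed; a pose out of reach is approached as far as the arm can. A call with a gripper value outside its range is refused whole. The fingers move at their own pace and stop on an object; the grip force is fixed at half the most. Time passes only in rows, so rows that do not move let the fingers close. It gives the time, the measured TCP pose, the force and the opening at its end, in the units of the state.
- ctrl.get_obs(): the state, without advancing time (a new reading comes with each control period).
- viewer.get_image(name): name is "scene" or "side" or "wrist"; returns a dict with "image" (480x640x3 uint8, red, green, blue), "range_z" (480x640 float32, mm along the optical axis (not along the pixel's ray), 0 where there is no reading), "vfov" (degrees; the focal length in pixels is half the picture's height over the tangent of half this angle, whatever the lens; pixels are square), "cx", "cy" (the principal point, pixels), "extrinsics" (4x4, takes a point from world to camera coordinates); the wrist camera has in their place "T_tool_cam" (4x4, takes a point from camera to tool coordinates, whose origin is the TCP and whose axes are the flange's). Camera axes: x right, y up, looking along -z (the intrinsics and any distortion apply to the point x, -y, -z); pixel columns grow to the right and rows downward; lengths in mm; the calibration is good to about 2 mm. A picture is of the moment at which its call begins: read the wrist's pose just before it.
- ctrl.close_job(): hands the job in, once; it reports no verdict.
Trained networks look in a picture, given as the dict that the camera call returned (one of the last four; its "shot" number tells which), for a name from the list of things; names that differ only in an ending like _2 or _b are one class to them, and where a whole thing is asked for, a point or a joint stands for the part that bears it (a point fixed in the world has none). Each returns a list of dicts, best first, with "p" (0 to 1); they miss things now and then, are a little off and sometimes report something else, mostly with a low value. They report only what shows in the picture. A call takes as long as a camera call.
- recognise(picture, name): "xy" ([column, row] as shares, 0 to 1, of the picture: columns of its width, rows of its height, amid what is visible of it).
The state is a dict: "t": time; "qpos": joint angles; "qvel": joint speeds; "joint_torque": joint torques, N m; "ee_pos": TCP position; "orientation": TCP orientation; "ft_force": force on the tool from outside, world axes, zero at the start; "moment": the same for the moment, N m; "width": finger opening in mm.
Only numpy, scipy, OpenCV 4.12 (cv2) and the standard library are available. Lean on these libraries where they do the work, as an engineer would, in place of code of your own. Each camera call takes 0.05 s, during which the arm holds its last target.

TASK

Set the shoe dryer ready for a pair of wet running shoes: take the shoe dryer's red-knobbed lever out of its parked slot, guide it along the zigzag gate and leave it fully home against the closed end of the slot marked by the green tab. Let go of it, and leave everything else standing where it is.

Things in the scene. Friction and masses are not known exactly. Their poses are not given: they have to be found in the camera images.
- dryer: white low shoe dryer, fixed, 200 mm (its x) by 400 mm (its y) by 83 mm high; origin at the centre of its underside, z up, x away from the robot, y to the left. An aluminium gate plate, 112 x 176 mm, lies on its top, its middle at dryer (0, -50 mm). Two grey air nozzles, 42 mm thick, tops 155 mm above the table, stand at dryer (-45, 145) and (45, 145) mm
- gate_mid (a point): middle of the gate plate's top face, 95 mm above the table; axes as the dryer's. Channel 20 mm wide, dark floor. Its centre line from here (x, y mm): parked seat (-34,-60), (12,-60), (12,-20), (-12,-20), (-12,20), (12,20), (12,60), seat (34,60). Dead-end slots lead straight outward from (12,-20) to seat (34,-20) and from (-12,20) to seat (-34,20). Each slot's closed end lets the stem go 4 mm past its seat
- lever_knob (a point): middle of the lever's red grip: upright, 50 mm tall (132 to 182 mm above the table, this point at 157), 34 mm thick over its middle 30 mm, on a 12 mm steel stem with 4 mm play to each side in the channel. The lever stays upright, slides level, does not turn or lift. Friction 1 to 2 N, drag 8 N per m/s, no spring: it stays where left. Starts in or near the parked slot, on that leg
- lever_fore (a joint): lever position along the dryer's x, m: 0 at the parked seat (gate x = -34 mm), growing away from the robot; 0.068 at the far seats
- lever_side (a joint): lever position along the dryer's y, m: 0 at the parked slot (gate y = -60 mm), growing to the left; 0.040, 0.080 and 0.120 at the three other slots
- tab_green: green plastic marker tab, 44 x 30 mm, 10 mm thick (20 mm at its rib), fixed on the dryer's top just beyond the closed end of one of the three unparked slots; origin at the centre of its underside, 83 mm above the table, axes as the dryer's. The slot's seat lies 34 mm from it along the dryer's x, towards the gate. It marks the wanted slot
- tab_yellow: yellow plastic marker tab, 44 x 30 mm, 10 mm thick (20 mm at its rib), fixed on the dryer's top just beyond the closed end of one of the three unparked slots; origin at the centre of its underside, 83 mm above the table, axes as the dryer's. The slot's seat lies 34 mm from it along the dryer's x, towards the gate. Not the wanted slot
- tab_blue: blue plastic marker tab, 44 x 30 mm, 10 mm thick (20 mm at its rib), fixed on the dryer's top just beyond the closed end of one of the three unparked slots; origin at the centre of its underside, 83 mm above the table, axes as the dryer's. The slot's seat lies 34 mm from it along the dryer's x, towards the gate. Not the wanted slot
- kettlebell: small blue kettlebell, 112 mm wide, 156 mm tall, 4 kg, loose; origin at the centre of its underside; a bystander
- shaker: steel shaker bottle, 88 mm wide, 198 mm tall, loose; origin at the centre of its underside; a bystander
- ring_dish: white ceramic ring dish, 100 mm wide, 28 mm tall, loose; origin at the centre of its underside; a bystander
- shoehorn: beech shoehorn lying flat, about 197 mm long, loose; origin under its middle; a bystander
- shoe_brush: wooden shoe brush with black bristles down, 150 x 50 x 42 mm, loose; origin under its middle; a bystander
- polish_tin: black polish tin, 76 mm wide, 45 mm tall, loose; origin at the centre of its underside; a bystander

How it is judged:
By the outcome, as a careful person would: the job done as asked, in the order asked, and still so for the second after the job is handed in, with the robot touching nothing.
It also fails if it takes over 40 s, if anything falls off the work surface, if the arm or the gripper's body presses on something with over 40 N, if the wrist force passes 120 N, or if a joint passes its speed limit or range.

## Working session

There is one attempt and no reset: what is moved stays moved. The work goes in short steps, Python scripts to look and compute and a shell command to move; the robot and the scene stay as the last step left them, time stands still between calls to the robot, and variables do not carry over. Pictures are saved under pics/ and viewed, and the job is handed in when it is done.

```bash
mkdir -p pics; ls; cat > h.py <<'E'
import numpy as np, cv2
from scipy.spatial.transform import Rotation as R
from workcell import ctrl, viewer, recognise
def shot(name,fn=None):
    o=ctrl.get_obs(); d=viewer.get_image(name)
    if fn: cv2.imwrite('pics/'+fn,cv2.cvtColor(d['image'],cv2.COLOR_RGB2BGR))
    if 'extrinsics' in d: T=np.linalg.inv(np.array(d['extrinsics']))
    else:
        W=np.eye(4); W[:3,:3]=R.from_rotvec(o['orientation']).as_matrix(); W[:3,3]=o['ee_pos']
        T=W@np.array(d['T_tool_cam'])
    d['Twc']=T; return d
def ray(d,u,v):
    f=240/np.tan(np.radians(d['vfov'])/2)
    return np.array([(u-d['cx'])/f,-(v-d['cy'])/f,-1])
def w(d,u,v,z=None):
    r=ray(d,u,v); T=d['Twc']
    if z is None: s=float(d['range_z'][int(v),int(u)])
    else:
        rw=T[:3,:3]@r; s=(z-T[2,3])/rw[2]
    return T[:3,:3]@(r*s)+T[:3,3]
def cloud(d):
    v,u=np.mgrid[0:480,0:640]; f=240/np.tan(np.radians(d['vfov'])/2)
    s=d['range_z']; P=np.stack([(u-d['cx'])/f*s,-(v-d['cy'])/f*s,-s],-1)
    return P@d['Twc'][:3,:3].T+d['Twc'][:3,3]
E
python3 - <<'E'
from h import *
for c in ['scene','side','wrist']:
    d=shot(c,c+'0.png'); print(c,{k:(np.round(v,3).tolist() if k!='x' else 0) for k,v in d.items() if k not in('image','range_z')})
    for n in ['dryer','lever_knob','tab_green','tab_yellow','tab_blue','gate_mid','kettlebell','shaker']:
        r=recognise(d,n)
        for q in r[:2]:
            u,v=q['xy'][0]*640,q['xy'][1]*480; print(n,round(q['p'],2),round(u),round(v),np.round(w(d,u,v)))
print(ctrl.get_obs())
E
```

```text
pics
scene {'vfov': 53.675, 'cx': 318.042, 'cy': 241.064, 'extrinsics': [[0.056, 0.998, 0.015, -8.862], [-0.832, 0.038, 0.554, 354.504], [0.552, -0.043, 0.832, -1541.168], [0.0, 0.0, 0.0, 1.0]], 'shot': 1, 'Twc': [[0.056, -0.832, 0.552, 1146.711], [0.998, 0.038, -0.043, -70.891], [0.015, 0.554, 0.832, 1086.729], [0.0, 0.0, 0.0, 1.0]]}
dryer 0.85 360 288 [625.  72.  93.]
dryer 0.56 376 303 [665. 106.  91.]
lever_knob 0.67 316 270 [614. -33. 169.]
tab_green 0.47 340 257 [538.  33.  97.]
tab_yellow 0.55 377 299 [660. 107. 100.]
tab_yellow 0.34 151 228 [ 389. -462.   41.]
tab_blue 0.46 342 308 [679.  24. 100.]
gate_mid 0.92 361 283 [609.  76.  87.]
kettlebell 0.74 150 276 [ 565. -427.   87.]
shaker 0.48 153 275 [ 578. -411.  113.]
side {'vfov': 55.204, 'cx': 331.302, 'cy': 233.829, 'extrinsics': [[0.839, -0.544, 0.018, -441.532], [0.379, 0.609, 0.697, -278.845], [-0.39, -0.578, 0.717, -895.556], [0.0, 0.0, 0.0, 1.0]], 'shot': 2, 'Twc': [[0.839, 0.379, -0.39, 126.629], [-0.544, 0.609, -0.578, -587.825], [0.018, 0.697, 0.717, 844.484], [0.0, 0.0, 0.0, 1.0]]}
dryer 0.8 339 228 [560.  23.  9
[... 633 characters left out ...]
, 1.0]]}
dryer 0.64 274 421 [437. 447.  10.]
{'t': 1.35, 'qpos': array([ 1.21501415e+00,  4.23107724e-01,  1.62988540e+00,  1.37355128e-05,
        1.08860156e+00, -1.89965166e-02]), 'qvel': array([ 0.00151365, -0.00078617, -0.00024484,  0.00019541,  0.00165059,
        0.00021748]), 'joint_torque': array([-4.72988613e-03, -5.44594431e+01, -2.74036270e+01,  6.43771095e-02,
        1.70195400e-02,  2.79622299e-05]), 'ee_pos': array([206.5037571 , 589.89065482, 404.675984  ]), 'orientation': array([-5.26532845e-01, -3.09714224e+00, -4.31813765e-07]), 'ft_force': array([ 0.44942403,  0.46422227, -0.19762401]), 'moment': array([ 0.01111104,  0.05209943, -0.04126989]), 'width': 88.17864879798869}
```

View pics/scene0.png

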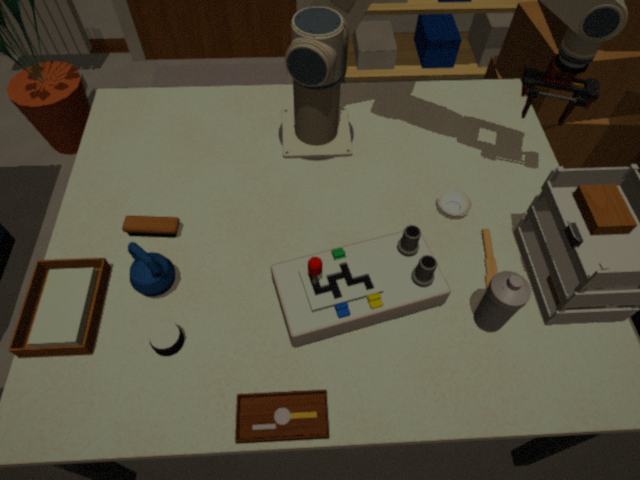

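View pics/side0.png

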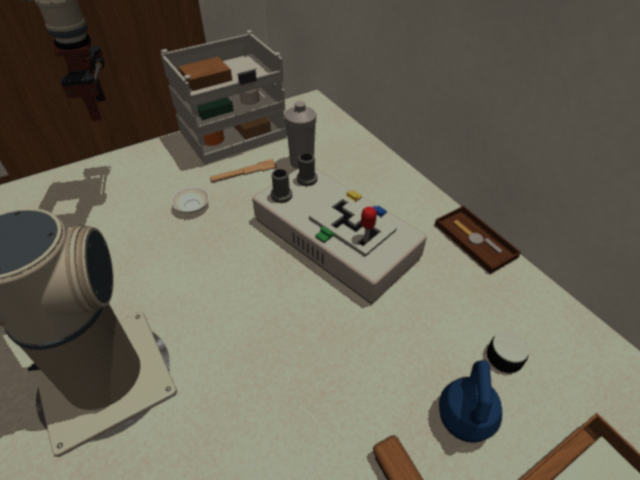

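```bash
python3 - <<'E'
from h import *
import itertools
from scipy.optimize import least_squares
tabs={}
allp=[]
for c in ['scene','side']:
    d=shot(c); P=cloud(d); im=d['image']
    hsv=cv2.cvtColor(im,cv2.COLOR_RGB2HSV).astype(int); H,S,V=hsv[...,0],hsv[...,1],hsv[...,2]
    reg=(P[...,0]>480)&(P[...,0]<740)&(P[...,1]>-150)&(P[...,1]<200)&(P[...,2]>75)
    for n,(a,b) in dict(green=(45,85),yellow=(18,35),blue=(100,125)).items():
        m=reg&(H>=a)&(H<=b)&(S>140)&(V>50)&(P[...,2]<112)
        k,lab,st,ce=cv2.connectedComponentsWithStats(m.astype(np.uint8))
        i=1+np.argmax(st[1:,4]); q=P[lab==i]; print(c,n,st[i,4],ce[i].round(1),np.median(q,0).round(1),q.mean(0).round(1)); tabs[c,n]=w(d,*ce[i],96)
    m=reg&((H<8)|(H>172))&(S>150)&(V>60)
    k,lab,st,ce=cv2.connectedComponentsWithStats(m.astype(np.uint8))
    i=1+np.argmax(st[1:,4]); q=P[lab==i]; print(c,'knob',st[i],ce[i].round(1),q.mean(0).round(1),q[:,2].min(),q[:,2].max(),w(d,*ce[i],157).round(1))
    # dryer top
    m=reg&(P[...,2]>78)&(P[...,2]<100)
    q=P[m][:,:2].astype(np.float32); r=cv2.minAreaRect(q); print(c,'top',r)
    # gate plate vs cover
m1={'green':(-68,20),'yellow':(68,60),'blue':(68,-20)}
for c in ['scene','side']:
    A=np.array([m1[n] for n in m1]);B=np.array([tabs[c,n][:2] for n in m1])
    M,_=cv2.estimateAffinePartial2D(A.astype(float),B.astype(float)); 
    a0=A-A.mean(0);b0=B-B.mean(0)
    th=np.arctan2((a0[:,0]*b0[:,1]-a0[:,1]*b0[:,0]).sum(),(a0*b0).sum()); Rm=np.array([[np.cos(th),-np.sin(th)],[np.sin(th),np.cos(th)]])
    t=B.mean(0)-Rm@A.mean(0); print(c,'yaw',np.degrees(th),'gate',t,'res',(B-A@Rm.T-t).round(1).tolist(),'seat',Rm@[-34,-60]+t)
print(ctrl.get_obs()['t'])
E
```

```text
scene green 96 [338.1 253.3] [531.3  27.1  96.8] [528.3  27.7  97. ]
scene yellow 172 [374.3 300.1] [659.7 101.6  93.5] [659.2 101.8  95.3]
scene blue 150 [342.  309.3] [679.5  24.7  94.5] [679.3  24.6  95.9]
scene knob [308 257  14  18 184] [314.5 265.1] [605.5 -35.2 174.6] 149.183690002062 185.92362117220637 [595.  -34.6 157. ]
scene top ((599.372802734375, 45.4530029296875), (199.12985229492188, 334.36090087890625), 13.98597240447998)
side green 108 [324.2 234.2] [520.9  22.4  94.9] [519.6  22.5  96.5]
side yellow 76 [353.5 195.4] [649.6  94.8  98.9] [651.5  95.8  98.2]
side blue 52 [379.7 210.6] [670.6  15.1 101.2] [672.6  16.4  99.4]
side knob [362 207  15  19 165] [369.2 214.1] [590.8 -42.5 176. ] 145.4151070646983 185.02642771953106 [604. -27. 157.]
side top ((592.021728515625, 47.27857971191406), (202.4666748046875, 346.0987548828125), 14.344573020935059)
scene yaw 14.078173347421332 gate [605.14278965  26.43597973] res [[-6.6, -1.5], [3.1, 0.5], [3.5, 1.0]] seat [586.75871963 -40.03225306]
side yaw 14.196893215645805 gate [598.91422846  21.65578501] res [[-8.2, -1.5], [2.9, 1.3], [5.3, 0.2]] seat [580.66792349 -44.85039782]
1.45
```

Both pictures show the green tab on the robot side of the gate, at about (338,253) in scene and (324,234) in side. That makes the middle-left dead-end slot, seat (-34,20), the target. The knob is at (315,265) in scene, on the parked leg. Dryer yaw comes out near 14°. I'll move over the gate for a closer look.

```bash
python3 -m handwheel '[{"tx":-0.0346,"ty":-0.0263},{"tx":-0.0346,"ty":-0.0263},{"tx":-0.0346,"ty":-0.0263},{"tx":-0.0346,"ty":-0.0263},{"tx":-0.0346,"ty":-0.0263},{"tx":-0.0346,"ty":-0.0263},{"tx":-0.0346,"ty":-0.0263},{"tx":-0.0346,"ty":-0.0263}]'
python3 -m handwheel '[{"tx":-0.0346,"ty":-0.0263},{"tx":-0.0346,"ty":-0.0263},{"tx":-0.0346,"ty":-0.0263},{"tx":-0.0346,"ty":-0.0263},{"tx":-0.0346,"ty":-0.0263},{"tx":-0.0346,"ty":-0.0263},{"tx":-0.0346,"ty":-0.0263},{"tx":-0.0346,"ty":-0.0263}]'
python3 -m handwheel '[{"rz":9.45},{"rz":9.45},{"rz":9.45},{"rz":9.45},{"rz":9.45},{"rz":9.45},{}]'
```

```text
$[0]: bad value
$[0]: bad value
$[0]: bad value
```

```bash
python3 - <<'E'
from h import *
d=shot('wrist','w1.png'); np.savez('w1.npz',**{k:v for k,v in d.items()}); print({k:v for k,v in d.items() if k not in('image','range_z')}.keys())
o=ctrl.get_obs(); print(o['t'],o['ee_pos'],R.from_rotvec(o['orientation']).as_matrix().round(3),o['qpos'])
for n in ['lever_knob','tab_green','tab_blue','tab_yellow','gate_mid']:
    for q in recognise(d,n)[:1]:
        u,v=q['xy'][0]*640,q['xy'][1]*480; print(n,round(q['p'],2),round(u),round(v),np.round(w(d,u,v)))
E
```

```text
dict_keys(['vfov', 'cx', 'cy', 'T_tool_cam', 'shot', 'Twc'])
1.5 [206.51969593 589.88890646 404.67141357] [[-0.944  0.331 -0.   ]
 [ 0.331  0.944 -0.   ]
 [ 0.    -0.    -1.   ]] [ 1.21498922e+00  4.23124556e-01  1.62987029e+00  1.40227784e-05
  1.08863525e+00 -1.89768918e-02]
```

View pics/w1.png

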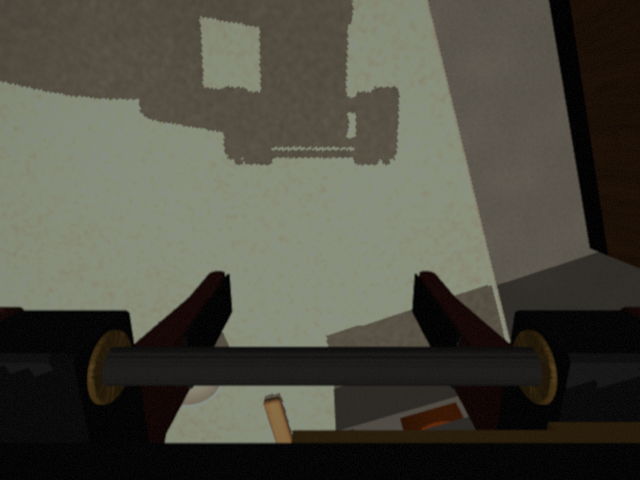

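The rows were refused, probably because every key has to be present. The arm hasn't moved. The hand hides the lower half of the wrist view, so I'll aim the TCP near the lever end of the gate.

```bash
python3 -m handwheel '[{"gripper":0,"tx":-0.0374,"ty":-0.0289,"tz":0,"rx":0,"ry":0,"rz":0},{"gripper":0,"tx":-0.0374,"ty":-0.0289,"tz":0,"rx":0,"ry":0,"rz":0},{"gripper":0,"tx":-0.0374,"ty":-0.0289,"tz":0,"rx":0,"ry":0,"rz":0},{"gripper":0,"tx":-0.0374,"ty":-0.0289,"tz":0,"rx":0,"ry":0,"rz":0},{"gripper":0,"tx":-0.0374,"ty":-0.0289,"tz":0,"rx":0,"ry":0,"rz":0},{"gripper":0,"tx":-0.0374,"ty":-0.0289,"tz":0,"rx":0,"ry":0,"rz":0},{"gripper":0,"tx":-0.0374,"ty":-0.0289,"tz":0,"rx":0,"ry":0,"rz":0},{"gripper":0,"tx":-0.0374,"ty":-0.0289,"tz":0,"rx":0,"ry":0,"rz":0}]'
```

```text
t: 2.75
ee_pos: [413.2, 271.5, 404.9]
orientation: [0.526, 3.097, 0.001]
ft_force: [0.4, -0.4, -0.8]
width: 87.6
```

```bash
python3 -m handwheel '[{"gripper":0,"tx":-0.0374,"ty":-0.0289,"tz":0,"rx":0,"ry":0,"rz":0},{"gripper":0,"tx":-0.0374,"ty":-0.0289,"tz":0,"rx":0,"ry":0,"rz":0},{"gripper":0,"tx":-0.0374,"ty":-0.0289,"tz":0,"rx":0,"ry":0,"rz":0},{"gripper":0,"tx":-0.0374,"ty":-0.0289,"tz":0,"rx":0,"ry":0,"rz":0},{"gripper":0,"tx":-0.0374,"ty":-0.0289,"tz":0,"rx":0,"ry":0,"rz":0},{"gripper":0,"tx":-0.0374,"ty":-0.0289,"tz":0,"rx":0,"ry":0,"rz":0},{"gripper":0,"tx":-0.0374,"ty":-0.0289,"tz":0,"rx":0,"ry":0,"rz":0},{"gripper":0,"tx":-0.0374,"ty":-0.0289,"tz":0,"rx":0,"ry":0,"rz":0}]'
python3 -m handwheel '[{"gripper":0,"tx":0,"ty":0,"tz":0,"rx":0,"ry":0,"rz":9.45},{"gripper":0,"tx":0,"ty":0,"tz":0,"rx":0,"ry":0,"rz":9.45},{"gripper":0,"tx":0,"ty":0,"tz":0,"rx":0,"ry":0,"rz":9.45},{"gripper":0,"tx":0,"ty":0,"tz":0,"rx":0,"ry":0,"rz":9.45},{"gripper":0,"tx":0,"ty":0,"tz":0,"rx":0,"ry":0,"rz":9.45},{"gripper":0,"tx":0,"ty":0,"tz":0,"rx":0,"ry":0,"rz":9.45},{"gripper":0,"tx":0,"ty":0,"tz":0,"rx":0,"ry":0,"rz":0}]'
python3 - <<'E'
from h import *
d=shot('wrist','w2.png'); np.savez('w2.npz',**{k:v for k,v in d.items()})
o=ctrl.get_obs(); print(o['t'],o['ee_pos'],R.from_rotvec(o['orientation']).as_matrix().round(3),o['qpos'])
for n in ['lever_knob','tab_green','tab_blue','tab_yellow','gate_mid']:
    for q in recognise(d,n)[:1]:
        u,v=q['xy'][0]*640,q['xy'][1]*480; print(n,round(q['p'],2),round(u),round(v),np.round(w(d,u,v)))
E
```

```text
t: 3.75
ee_pos: [619.2, -45.7, 404.7]
orientation: [0.527, 3.097, 0.0]
ft_force: [0.1, 0.5, 0.8]
width: 87.5
t: 4.62
ee_pos: [618.5, -44.3, 404.7]
orientation: [1.932, 2.477, -0.0]
ft_force: [-0.1, -0.5, 0.1]
width: 87.9
4.675 [618.50516654 -44.31594464 404.66894828] [[-0.245  0.969 -0.   ]
 [ 0.969  0.245 -0.   ]
 [-0.    -0.    -1.   ]] [-9.07141104e-02  4.15969862e-01  1.64120653e+00 -3.10557240e-05
  1.08441663e+00 -3.38439924e-01]
lever_knob 0.55 293 235 [599. -31. 181.]
tab_green 0.84 224 111 [527.  27. 103.]
tab_blue 0.66 415 160 [674.  28. 101.]
tab_yellow 0.98 419 53 [655. 100.  99.]
gate_mid 0.3 293 233 [598. -30. 180.]
```

View pics/w2.png

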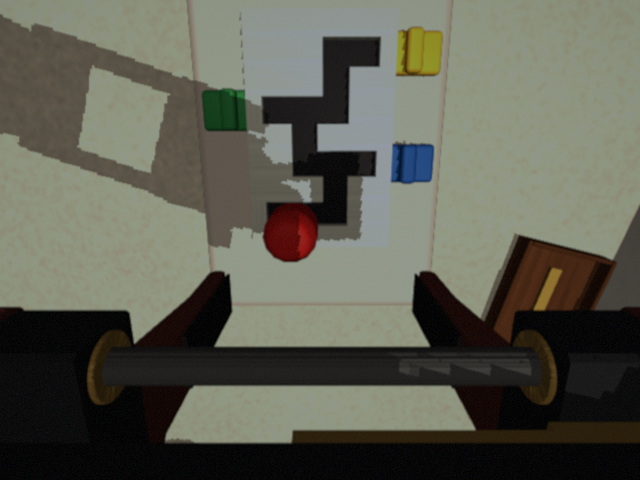

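```bash
python3 - <<'E'
import cv2
im=cv2.imread('pics/w2.png')[0:280,190:450]
cv2.imwrite('pics/w2z.png',cv2.resize(im,None,fx=2.1,fy=2.1,interpolation=cv2.INTER_CUBIC))
from h import *
d=dict(np.load('w2.npz')); P=cloud(d)
g=cv2.cvtColor(d['image'],cv2.COLOR_RGB2GRAY)
for r in [44,60,80,110,118,135,160,167,185,215]:
    print(r,''.join('#' if x<45 else '.' for x in g[r,230:400]))
# depth of floor, plate
for u,v in [(300,60),(350,52),(335,85),(320,162),(224,111),(292,235)]: print(u,v,P[v,u].round(1))
E
```

```text
44 ..............................................................................................#######################################################.....................
60 ..............................................................................................#######################################################.....................
80 ..............................................................................................#########################...................................................
110 ...######........................#####################################################################################....................................................
118 ..#######........................#####################################################################################....................................................
135 ...............................................................########################...................................................................................
160 ................................................................#################################################################################.......................##
167 ...............................................................##################################################################################......................###
185 .............................................................................................########################.....................................................
215 ......................................###############################################################################.....................................................
300 60 [572.8  75.5  93.9]
350 52 [606.9  91.6  84.6]
335 85 [601.8  66.3  86.8]
320 162 [604.7   7.8  86. ]
224 111 [527.1  27.2 101.5]
292 235 [598.1 -30.8 180.6]
```

View pics/w2z.png

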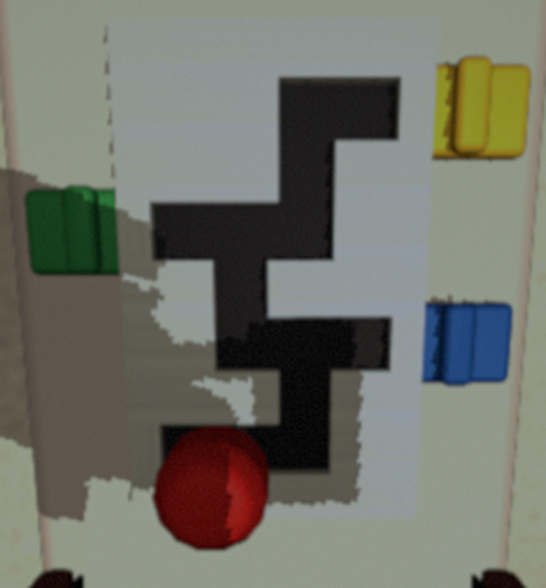

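```bash
python3 - <<'E'
from h import *
d=dict(np.load('w2.npz'))
C=[(44,70,399,78),(44,50,399,139),(2,70,279,78),(22,50,333,139),(2,30,279,203),(22,10,331,258),(-44,30,152,203),(-44,10,153,258),(-22,10,215,260),(-2,10,266,260),(-2,-10,266,318),(44,-10,389,318),(44,-30,389,369),(22,-30,329,369),(-22,-30,217,368),(2,-30,280,369),(2,-50,280,425),(22,-70,328,470),(-44,-50,161,426)]
A=np.array([c[:2] for c in C],float)
B=np.array([w(d,190+c[2]/2.1,c[3]/2.1,95)[:2] for c in C])
M,_=cv2.estimateAffinePartial2D(A,B,ransacReprojThreshold=8)
s=np.hypot(M[0,0],M[1,0]); print('scale',s,'yaw',np.degrees(np.arctan2(M[1,0],M[0,0])))
th=np.arctan2(M[1,0],M[0,0]); Rm=np.array([[np.cos(th),-np.sin(th)],[np.sin(th),np.cos(th)]])
t=(B-A@Rm.T).mean(0); print('gate',t); print(((B-A@Rm.T-t)@Rm).round(1).tolist())
# knob
im=d['image']; hsv=cv2.cvtColor(im,cv2.COLOR_RGB2HSV); m=((hsv[...,0]<8)|(hsv[...,0]>172))&(hsv[...,1]>150)&(hsv[...,2]>60)
m[270:]=0; P=cloud(d); m&=(P[...,2]>120)
q=P[m]; top=q[q[:,2]>178]; print('knob top',top.mean(0),len(top),'extent',m.nonzero()[1].min(),m.nonzero()[1].max(),m.nonzero()[0].min(),m.nonzero()[0].max())
(c,r)=cv2.minEnclosingCircle(np.argwhere(m)[:,::-1].astype(np.float32)); print(c,r)
mx,my=np.mean(np.nonzero(m)[1]),np.mean(np.nonzero(m)[0])
for z in (165,172,180): print(z,w(d,*c,z),(w(d,*c,z)[:2]-t)@Rm)
print('top gate',(top.mean(0)[:2]-t)@Rm)
for p in [(-34,-60),(12,-60),(12,-20),(-12,-20),(-12,20),(-38,20)]: print(p,Rm@p+t)
# tool-axis increments to put grasp axis over knob; tool x=dryer y approx
E
```

```text
scale 0.984890701967834 yaw 14.270349327631513
gate [600.02049279  26.33519413]
[[-0.6, -1.0], [0.1, -0.2], [0.4, -0.9], [-0.8, -0.1], [0.3, -0.9], [-0.9, 0.4], [1.2, -0.7], [0.7, 0.7], [1.1, -0.1], [-0.4, -0.2], [-0.6, -0.6], [-1.2, -0.7], [-0.6, 0.6], [-1.1, 0.7], [0.9, 1.2], [0.6, 0.8], [0.5, -0.4], [-0.9, 1.9], [1.0, -0.6]]
knob top [596.53849726 -33.55945987 181.08896327] 1494 extent 264 317 210 260
(290.6341552734375, 234.14634704589844) 27.072891235351562
165 [596.85641149 -34.81638782 165.        ] [-18.1401614  -58.48471535]
172 [597.0168233  -32.89857204 172.        ] [-17.51196253 -56.66561791]
180 [597.20015109 -30.70678259 180.        ] [-16.79402096 -54.58664942]
top gate [-18.13843627 -57.18820682]
(-34, -60) [581.8594671  -40.19432674]
(12, -60) [626.44006461 -28.85544117]
(12, -20) [616.58016412   9.91029579]
(-12, -20) [593.32072194   3.9943555 ]
(-12, 20) [583.46082145  42.76009246]
(-38, 20) [558.26309243  36.35115714]
```

The gate middle is near (600,26) at 14.2° yaw, with corner residuals of 2 mm or less. The lever is at gate (-17,-58), knob at about (597,-35). Next I move over the knob, descend and grip.

```bash
python3 -m handwheel '[{"gripper":0,"tx":0.0143,"ty":-0.0186,"tz":0,"rx":0,"ry":0,"rz":0},{"gripper":0,"tx":0,"ty":0,"tz":0.03,"rx":0,"ry":0,"rz":0},{"gripper":0,"tx":0,"ty":0,"tz":0.03,"rx":0,"ry":0,"rz":0},{"gripper":0,"tx":0,"ty":0,"tz":0.0245,"rx":0,"ry":0,"rz":0},{"gripper":0,"tx":0,"ty":0,"tz":0,"rx":0,"ry":0,"rz":0}]'
python3 -m handwheel '[{"gripper":1,"tx":0,"ty":0,"tz":0,"rx":0,"ry":0,"rz":0},{"gripper":1,"tx":0,"ty":0,"tz":0,"rx":0,"ry":0,"rz":0},{"gripper":1,"tx":0,"ty":0,"tz":0,"rx":0,"ry":0,"rz":0},{"gripper":1,"tx":0,"ty":0,"tz":0,"rx":0,"ry":0,"rz":0},{"gripper":1,"tx":0,"ty":0,"tz":0,"rx":0,"ry":0,"rz":0},{"gripper":1,"tx":0,"ty":0,"tz":0,"rx":0,"ry":0,"rz":0}]'
python3 - <<'E'
from h import *
d=shot('wrist','w3.png'); d=shot('side','s3.png')
E
```

```text
t: 5.55
ee_pos: [596.3, -34.9, 318.5]
orientation: [-1.931, -2.474, 0.003]
ft_force: [0.2, -0.1, 0.4]
width: 88.3
t: 6.3
ee_pos: [596.9, -34.9, 320.2]
orientation: [-1.934, -2.476, 0.0]
ft_force: [-0.2, 0.1, 1.8]
width: 32.9
```

View pics/w3.png

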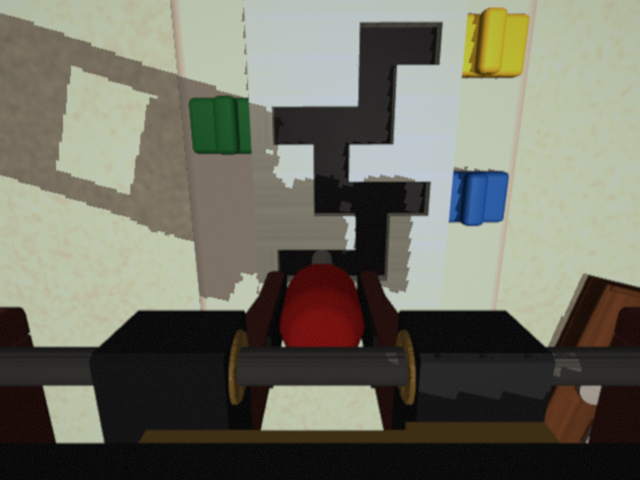

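View pics/s3.png

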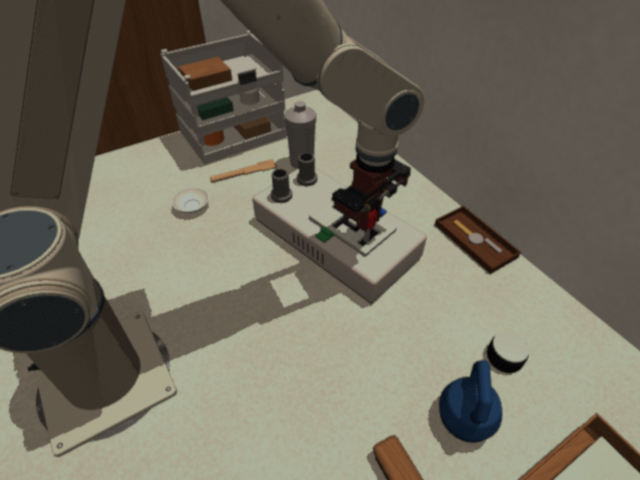

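The wrist view shows the knob held between the fingers, with the stem seen at (320,258) in the parked leg. The opening reads 33 mm. Leg 1 is +30 mm along the dryer's x.

```bash
python3 -m handwheel '[{"gripper":1,"tx":0,"ty":0.01,"tz":0,"rx":0,"ry":0,"rz":0},{"gripper":1,"tx":0,"ty":0.01,"tz":0,"rx":0,"ry":0,"rz":0},{"gripper":1,"tx":0,"ty":0.01,"tz":0,"rx":0,"ry":0,"rz":0},{"gripper":1,"tx":0,"ty":0,"tz":0,"rx":0,"ry":0,"rz":0}]'
python3 - <<'E'
from h import *
d=shot('wrist','w4.png')
E
```

```text
t: 6.9
ee_pos: [627.3, -27.3, 320.2]
orientation: [1.933, 2.475, 0.002]
ft_force: [1.0, 0.8, 1.3]
width: 33.1
```

View pics/w4.png

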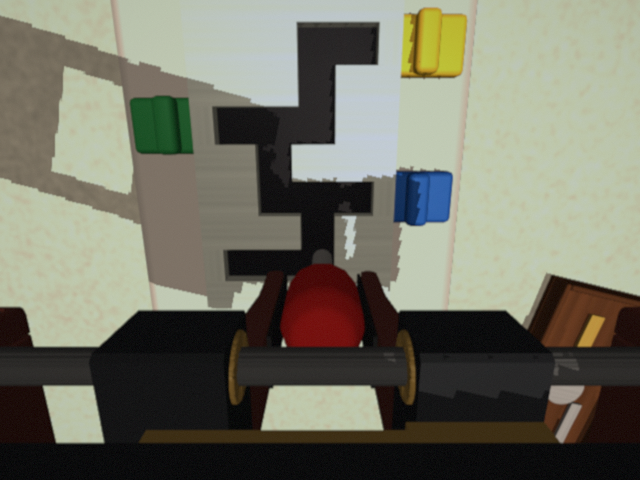

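```bash
python3 -m handwheel '[{"gripper":1,"tx":0.01,"ty":-0.001,"tz":0,"rx":0,"ry":0,"rz":0},{"gripper":1,"tx":0.01,"ty":0,"tz":0,"rx":0,"ry":0,"rz":0},{"gripper":1,"tx":0.01,"ty":0,"tz":0,"rx":0,"ry":0,"rz":0},{"gripper":1,"tx":0.0087,"ty":0,"tz":0,"rx":0,"ry":0,"rz":0},{"gripper":1,"tx":0,"ty":0,"tz":0,"rx":0,"ry":0,"rz":0}]'
python3 - <<'E'
from h import *
d=shot('wrist','w5.png')
E
```

```text
t: 7.58
ee_pos: [615.4, 10.7, 320.3]
orientation: [-1.933, -2.476, -0.0]
ft_force: [0.5, 2.2, 1.0]
width: 32.9
```

View pics/w5.png

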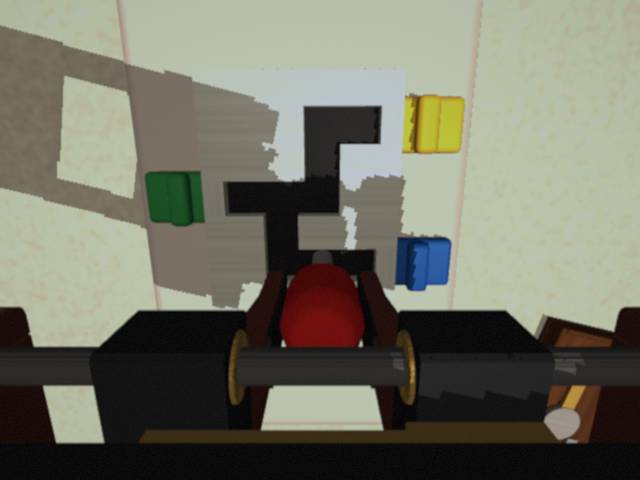

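The lever is at the junction near (11,-19), forces are low. Next leg is -23 mm in x. The blue dead end runs the other way.

```bash
python3 -m handwheel '[{"gripper":1,"tx":0,"ty":-0.008,"tz":0,"rx":0,"ry":0,"rz":0},{"gripper":1,"tx":0,"ty":-0.008,"tz":0,"rx":0,"ry":0,"rz":0},{"gripper":1,"tx":0,"ty":-0.007,"tz":0,"rx":0,"ry":0,"rz":0},{"gripper":1,"tx":0,"ty":0,"tz":0,"rx":0,"ry":0,"rz":0}]'
python3 - <<'E'
from h import *
d=shot('wrist','w6.png')
E
```

```text
t: 8.12
ee_pos: [592.6, 3.7, 320.2]
orientation: [-1.934, -2.475, 0.002]
ft_force: [-1.0, 0.3, 2.6]
width: 33.2
```

View pics/w6.png

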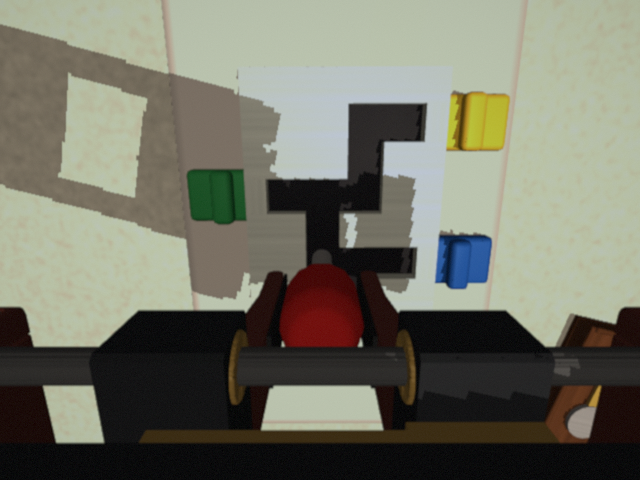

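```bash
python3 -m handwheel '[{"gripper":1,"tx":0.01,"ty":0.0012,"tz":0,"rx":0,"ry":0,"rz":0},{"gripper":1,"tx":0.01,"ty":0,"tz":0,"rx":0,"ry":0,"rz":0},{"gripper":1,"tx":0.01,"ty":0,"tz":0,"rx":0,"ry":0,"rz":0},{"gripper":1,"tx":0.01,"ty":0,"tz":0,"rx":0,"ry":0,"rz":0},{"gripper":1,"tx":0,"ty":0,"tz":0,"rx":0,"ry":0,"rz":0}]'
python3 - <<'E'
from h import *
d=shot('wrist','w7.png')
E
```

```text
t: 8.8
ee_pos: [584.7, 44.3, 320.2]
orientation: [-1.932, -2.476, -0.0]
ft_force: [-2.4, 0.9, 2.9]
width: 33.2
```

View pics/w7.png

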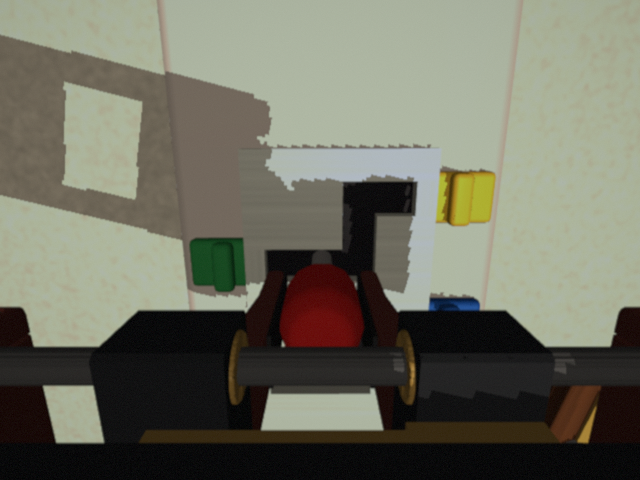

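The lever is at the junction of the green slot, near (-10,21). Now I run it along -x and finish with small steps until it hits the end wall.

```bash
python3 -m handwheel '[{"gripper":1,"tx":-0.001,"ty":-0.008,"tz":0,"rx":0,"ry":0,"rz":0},{"gripper":1,"tx":0,"ty":-0.008,"tz":0,"rx":0,"ry":0,"rz":0},{"gripper":1,"tx":0,"ty":-0.007,"tz":0,"rx":0,"ry":0,"rz":0},{"gripper":1,"tx":0,"ty":0,"tz":0,"rx":0,"ry":0,"rz":0}]'
for i in 1; do python3 -m handwheel '[{"gripper":1,"tx":0,"ty":-0.002,"tz":0,"rx":0,"ry":0,"rz":0},{"gripper":1,"tx":0,"ty":0,"tz":0,"rx":0,"ry":0,"rz":0}]'; done
python3 -m handwheel '[{"gripper":1,"tx":0,"ty":-0.002,"tz":0,"rx":0,"ry":0,"rz":0},{"gripper":1,"tx":0,"ty":0,"tz":0,"rx":0,"ry":0,"rz":0}]'
```

```text
t: 9.35
ee_pos: [562.0, 36.3, 320.2]
orientation: [-1.934, -2.475, 0.001]
ft_force: [-0.8, 0.5, 1.3]
width: 32.8
t: 9.6
ee_pos: [561.0, 36.1, 320.2]
orientation: [1.934, 2.475, -0.0]
ft_force: [0.7, 0.7, 0.4]
width: 33.1
t: 9.85
ee_pos: [558.9, 35.6, 320.1]
orientation: [1.934, 2.476, -0.0]
ft_force: [0.2, 1.0, 0.7]
width: 33.0
```

```bash
python3 -m handwheel '[{"gripper":1,"tx":0,"ty":-0.002,"tz":0,"rx":0,"ry":0,"rz":0},{"gripper":1,"tx":0,"ty":0,"tz":0,"rx":0,"ry":0,"rz":0}]'
python3 -m handwheel '[{"gripper":1,"tx":0,"ty":-0.001,"tz":0,"rx":0,"ry":0,"rz":0},{"gripper":1,"tx":0,"ty":0,"tz":0,"rx":0,"ry":0,"rz":0}]'
```

```text
t: 10.1
ee_pos: [557.3, 35.2, 320.2]
orientation: [1.934, 2.475, 0.001]
ft_force: [3.3, 0.9, -1.5]
width: 33.3
t: 10.35
ee_pos: [556.9, 35.1, 320.3]
orientation: [1.933, 2.474, 0.003]
ft_force: [6.8, 0.8, -5.3]
width: 33.4
```

```bash
python3 -m handwheel '[{"gripper":1,"tx":0,"ty":-0.001,"tz":0,"rx":0,"ry":0,"rz":0},{"gripper":1,"tx":0,"ty":0,"tz":0,"rx":0,"ry":0,"rz":0}]'
python3 - <<'E'
from h import *
d=shot('wrist','w8.png')
E
```

```text
t: 10.6
ee_pos: [556.4, 34.9, 320.3]
orientation: [1.932, 2.473, 0.005]
ft_force: [10.0, 1.2, -7.7]
width: 32.9
```

View pics/w8.png

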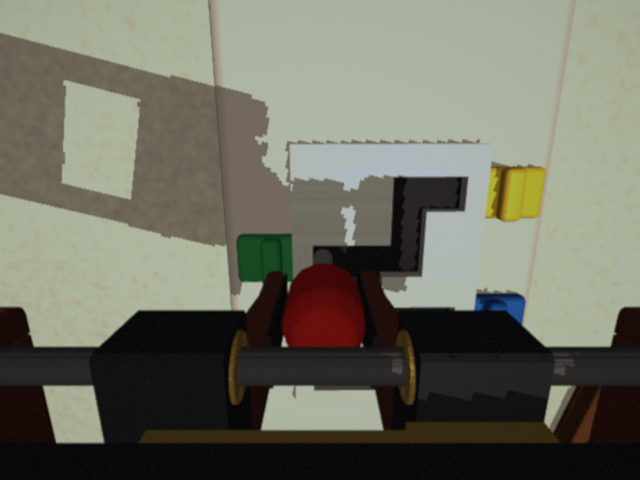

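The force rises steadily with each step and the stem at (323,255) is against the left end of the slot. Releasing and going up.

```bash
python3 -m handwheel '[{"gripper":0,"tx":0,"ty":0,"tz":0,"rx":0,"ry":0,"rz":0},{"gripper":0,"tx":0,"ty":0,"tz":0,"rx":0,"ry":0,"rz":0},{"gripper":0,"tx":0,"ty":0,"tz":0,"rx":0,"ry":0,"rz":0},{"gripper":0,"tx":0,"ty":0,"tz":0,"rx":0,"ry":0,"rz":0},{"gripper":0,"tx":0,"ty":0,"tz":0,"rx":0,"ry":0,"rz":0}]'
python3 -m handwheel '[{"gripper":0,"tx":0,"ty":0,"tz":-0.02,"rx":0,"ry":0,"rz":0},{"gripper":0,"tx":0,"ty":0,"tz":-0.03,"rx":0,"ry":0,"rz":0},{"gripper":0,"tx":0,"ty":0,"tz":-0.03,"rx":0,"ry":0,"rz":0},{"gripper":0,"tx":-0.03,"ty":0,"tz":-0.01,"rx":0,"ry":0,"rz":0},{"gripper":0,"tx":-0.03,"ty":0,"tz":0,"rx":0,"ry":0,"rz":0},{"gripper":0,"tx":0,"ty":0,"tz":0,"rx":0,"ry":0,"rz":0}]'
python3 - <<'E'
from h import *
d=shot('wrist','w9.png');d=shot('scene','sc9.png')
E
```

```text
t: 11.28
ee_pos: [555.0, 34.7, 320.2]
orientation: [-1.934, -2.476, 0.0]
ft_force: [0.4, 0.0, -0.1]
width: 79.8
t: 12.02
ee_pos: [569.8, -24.8, 410.4]
orientation: [1.937, 2.473, 0.0]
ft_force: [0.5, 0.9, 0.1]
width: 87.8
```

View pics/w9.png

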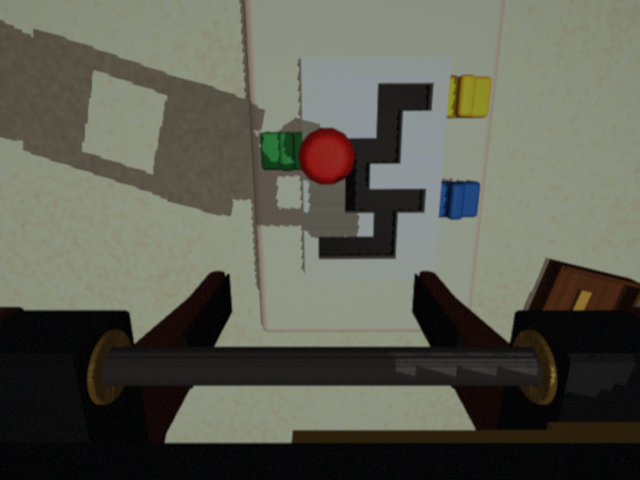

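View pics/sc9.png

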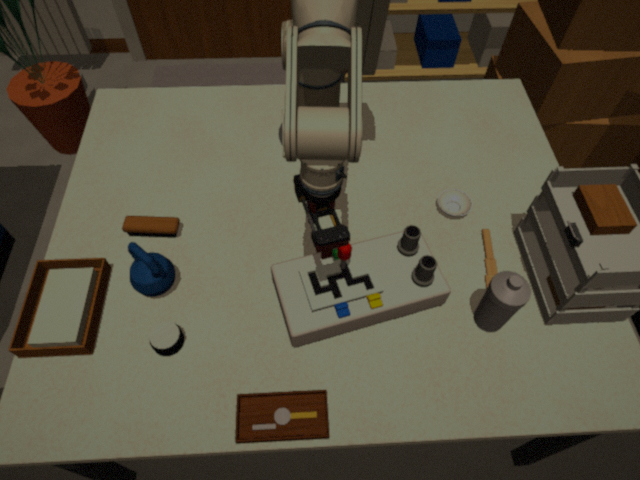

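```bash
python3 - <<'E'
from h import *
d=shot('wrist'); P=cloud(d); hsv=cv2.cvtColor(d['image'],cv2.COLOR_RGB2HSV); m=((hsv[...,0]<8)|(hsv[...,0]>172))&(hsv[...,1]>150)&(hsv[...,2]>60)&(P[...,2]>120)
m[270:]=0; q=P[m]; top=q[q[:,2]>178].mean(0)
c,r=cv2.minEnclosingCircle(np.argwhere(m)[:,::-1].astype(np.float32))
th=np.radians(14.27);Rm=np.array([[np.cos(th),-np.sin(th)],[np.sin(th),np.cos(th)]]);t=np.array([600.02,26.34])
print((top[:2]-t)@Rm,(w(d,*c,168)[:2]-t)@Rm, ctrl.get_obs()['t'])
E
```

```text
[-38.09606439  19.60719657] [-37.82824688  19.45370165] 12.175
```

The knob now measures gate (-38.0, 19.5) and the closed end is at -38, so it is fully home. Handing in.

```bash
python3 -c "
from workcell import ctrl
print(ctrl.close_job())"
```

```text
the job is handed in; nothing more can be done
None
```

The lever is out of its parked slot and fully home against the closed end of the green-tab slot. I guided it along the zigzag gate, let go of it and handed the job in at about 12 s of the 40 s allowed.

- **Fully home:** while I pushed gently at the closed end, the force rose to about 10 N sideways. After release, the wrist camera put the knob at gate (-38.0, 19.5) mm. The closed end stops the stem at x = -38 on the y = 20 slot.
- **Released:** the gripper is open and about 90 mm higher, off to one side. The wrist force reads close to zero.
- **Everything else:** the last scene picture shows the bystanders where they stood at the start.
- **Failed or disagreeing checks:** my first move commands were refused because their rows lacked some keys, so nothing moved then. The scene and side cameras put the gate about 6 to 8 mm apart, so I went by the closer wrist-camera fit, which was good to about 2 mm.

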